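Weigh the jar behind the squeeze bottles

ROBOT

A 7-joint arm with a two-finger parallel gripper is mounted at the origin on the work surface. World frame = base frame: x ahead of the robot, y to its left, z up, the work surface at z = 0. Lengths are in m, angles in degrees, forces in N, time in s.
With the tool pointing down it reaches from about 0.425 to 0.875 m from the base axis. Payload 4.7 kg.
Tool frame: the origin (TCP) lies at the centre of the arm's flange, where the gripper is bolted on; the fingertips stand ahead of it and the grasp point (between the pads) lies 155 mm ahead of it (ctrl.nose_length is the z of the fingertips in the tool frame, in m); z points along the fingers, y is the line along which they close (so a half turn about z gives the same grasp; the last joint's range is limited). The gripper opens to 85 mm and grips with 20 to 120 N. Pads are 22 mm wide; open, the fingers measure 114 mm over their backs; the gripper's body (76 mm by 85 mm) begins 54 mm behind the grasp point. The pads swing forward as they close: fully open they stand 13 mm farther back than shut.
Start: joints at [72.943, 18.392, -4.016, 83.108, 1.295, 78.541, -3.26], TCP at [0.199, -0.619, 0.405] pointing down, gripper open.
Joint ranges: [-163.93, 163.93], [-17.29, 119.83], [-79.2, 71.16], [3.27, 140.29], [-89.18, 269.18], [5.43, 117.66], [-154.24, 154.24]. Speed limits (degrees/s): [147.25, 147.25, 180, 180, 180, 180, 180].

INTERFACE

Orientations are given as [roll, pitch, yaw] about the fixed x, y, z axes, in that order (R = Rz(yaw) Ry(pitch) Rx(roll)).
In Python, from cell import ctrl gives the robot as it stands.
- The arm moves only by the shell command python3 -m pendant 'ROWS'. ROWS is JSON, a list that holds one entry, the list of rows, each a list of 7 numbers: the turn, a rotation vector about the tool's x, y, z in rad, then the shift along the tool's x, y, z in m, then the finger opening in m, from 0 to 0.0854. A call has 1 to 8 rows; each row shifts and turns the commanded pose from where the row before left it, along the tool's axes as they then stand; what a row does not reach is not made up. A row lasts 1/12 s, in which the tool goes at most 41.7 mm and 7.16 degrees, less where a joint would pass 70% of its speed; a pose out of reach is approached as far as the arm can. A call with a gripper value outside its range is refused whole. The fingers move at their own pace and stop on an object; the grip force is fixed at half the most. Time passes only in rows, so rows that do not move let the fingers close. It gives the time, the measured TCP pose, the force, the opening and the grip force at its end, in the units of the state.
- ctrl.sense(): the state, without advancing time (a new reading comes with each control period).
- ctrl.snapshot(name): name is "scene" or "top" or "wrist"; returns a dict with "pixels" (384x512x3 uint8, red, green, blue), "depth" (384x512 float32, m along the optical axis (not along the pixel's ray), 0 where there is no reading), "K" (3x3 intrinsics, pixels), "k1" (the pictures are not rectified: a ray, as slopes to the right and down, at radius r is drawn at 1 + k1 r^2 times it, then the intrinsics apply), "R" (3x3) and "t" (3): a world point X has camera coordinates R X + t. Camera axes: x right, y down, z forward; pixel columns grow to the right and rows downward; lengths in m; the calibration is good to about 2 mm. A picture is of the moment at which its call begins.
- ctrl.close_job(): hands the job in; it is judged then, once.
The state is a dict: "t": time; "qpos": joint angles; "dq": joint speeds; "joint_torque": joint torques, N m; "tcp_pos": TCP position; "tool_rot": TCP orientation; "force": force on the tool from outside, world axes, zero at the start; "wrist_torque": the same for the moment, N m; "finger_gap": finger opening in m; "finger_force": force on a finger pad.
Only numpy, scipy, OpenCV 4.12 (cv2) and the standard library are available. Lean on these libraries where they do the work, as an engineer would, in place of code of your own. Each camera call takes 0.05 s, during which the arm holds its last target. There are 200 camera calls.

TASK

The low blue-lidded jar hemmed in behind the three squeeze bottles has to be weighed for the stock check: first move all three bottles onto the grey side tray, leaving the jar where it is, then set the jar in the middle of the round plate of the kitchen scale, and only after that stand each bottle back in the middle of the coaster of its own colour. Keep the bottles and the jar upright, set them down rather than drop them, and leave the drinking glass where it is.

Things in the scene. Friction and masses are not known exactly. Their poses are not given: they have to be found in the camera images.
- red_mid (a point): red squeeze bottle with a white collar and red nozzle, 150 tall, standing upright; this point is on its axis at mid height, 75 above its foot, z up. The straight round body is 48 in diameter from the foot to 110 high, then a 40 wide collar to 126 and a thin nozzle to 150. 0.2 to 0.36 kg (lengths in mm).
- yellow_mid (a point): yellow squeeze bottle with a white collar and yellow nozzle, 150 tall, standing upright; this point is on its axis at mid height, 75 above its foot, z up. The straight round body is 48 in diameter from the foot to 110 high, then a 40 wide collar to 126 and a thin nozzle to 150. 0.2 to 0.36 kg (lengths in mm).
- green_mid (a point): green squeeze bottle with a white collar and green nozzle, 150 tall, standing upright; this point is on its axis at mid height, 75 above its foot, z up. The straight round body is 48 in diameter from the foot to 110 high, then a 40 wide collar to 126 and a thin nozzle to 150. 0.2 to 0.36 kg (lengths in mm).
- jar_mid (a point): low amber glass jar with a blue lid, 60 in diameter and 50 tall, straight-sided (the glass 58), 0.14 to 0.26 kg; this point is on its axis at mid height, 25 above its foot, z up. It starts on the round dark wooden tray (250 in diameter, floor 6 above the worktop, rim 10 high), about 85 from each of the three bottles, which are too near and too tall to leave room for a gripper around it (lengths in mm).
- coaster_red: red round coaster, 68 in diameter and 4 thick, fixed on the round dark wooden tray; the red bottle starts on it. The origin is the centre of its underside; its top is 4 above that, 10 above the worktop (lengths in mm).
- coaster_yellow: yellow round coaster, 68 in diameter and 4 thick, fixed on the round dark wooden tray; the yellow bottle starts on it. The origin is the centre of its underside; its top is 4 above that, 10 above the worktop (lengths in mm).
- coaster_green: green round coaster, 68 in diameter and 4 thick, fixed on the round dark wooden tray; the green bottle starts on it. The origin is the centre of its underside; its top is 4 above that, 10 above the worktop (lengths in mm).
- side_tray: shallow grey plastic tray, fixed, empty at the start, 300 along its x axis by 140 along y, rim 14 high, walls and floor 4 thick; the origin is the centre of its underside, z up. The bottles are to stand wholly inside the rim, in any order. It may be on the left or the right of the round tray (lengths in mm).
- scale_plate (a point): centre of the top of the scale's round dark steel plate, 124 in diameter, z up, 30 above the worktop; the fixed white scale body is 200 along x by 150 along y and 24 high, centred 30 from this point towards -x, with its black display on the -x side. It may be on the left or the right of the round tray (lengths in mm).
- tumbler: clear drinking glass, 66 in diameter and 95 tall, standing on the worktop beyond the round tray; the origin is the centre of its underside. Not to be disturbed (lengths in mm).
There are look-alikes about, which are no part of the job. There is more than one size of the part that bears red_mid; the job needs the smallest.

How it is judged:
By the outcome, as a careful person would: the job done as asked, in the order asked, and still so for the second after the job is handed in, with the robot touching nothing.
It also fails if it takes over 144 s, if anything falls off the work surface, if the arm or the gripper's body presses on something with over 40 N, if the wrist force passes 120 N, or if a joint passes its speed limit or range.

## Working session

There is one attempt and no reset: what is moved stays moved. The work goes in short steps, Python scripts to look and compute and a shell command to move; the robot and the scene stay as the last step left them, time stands still between calls to the robot, and variables do not carry over. Pictures are saved under pics/ and viewed, at most 14 in all, crops included, and the job is handed in when it is done.

```bash
ls; mkdir -p pics; cat > h.py <<'E'
import numpy as np, cv2
from cell import ctrl
def save(s,name):
    cv2.imwrite('pics/'+name+'.png', s['pixels'][:,:,::-1])
def world(s):
    h,w=s['depth'].shape; K=s['K']
    u,v=np.meshgrid(np.arange(w),np.arange(h))
    pts=np.stack([u,v],-1).reshape(-1,1,2).astype(np.float64)
    n=cv2.undistortPoints(pts,np.array(K,float),np.array([s['k1'],0,0,0.])).reshape(h,w,2)
    d=s['depth'][...,None]
    c=np.concatenate([n*d,d],-1)
    return (c-np.array(s['t']))@np.array(s['R'])
E
python3 - <<'E'
from h import *
import pickle
for n in('scene','top'):
    s=ctrl.snapshot(n); save(s,n); pickle.dump(s,open(n+'.pkl','wb'))
    print(n,s['K'],s['k1'],s['R'],s['t'])
st=ctrl.sense();print(st['tcp_pos'],st['tool_rot'],st['t'],st['finger_gap'],st['force'],ctrl.nose_length)
E
```

```text
pics
scene [[498.05816812   0.         259.57530844]
 [  0.         498.05816812 194.34706705]
 [  0.           0.           1.        ]] -0.07386158163891254 [[-0.65730338  0.75356295 -0.00975423]
 [ 0.57123334  0.48973847 -0.65867193]
 [-0.49157374 -0.43851923 -0.75236703]] [ 0.36099664 -0.26183532  1.55589829]
top [[466.10488089   0.         257.72768862]
 [  0.         466.10488089 189.09062916]
 [  0.           0.           1.        ]] -0.10656880557184761 [[ 0.01212392 -0.99968789  0.02184354]
 [-0.99680022 -0.01380921 -0.07873138]
 [ 0.07900845 -0.02081911 -0.99665653]] [-0.01098874  0.57863402  1.02735389]
[ 0.19930034 -0.61850862  0.40372017] [-1.79900987e+02  5.34448406e-03  1.78652102e+01] 0.1 0.08564217492809258 [0.22750508 0.06311218 0.05528955] 0.1734
```

View pics/scene.png

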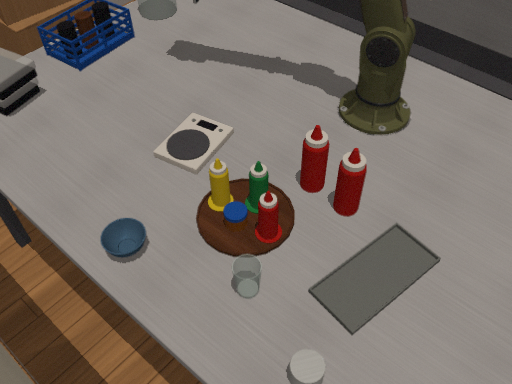

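View pics/top.png

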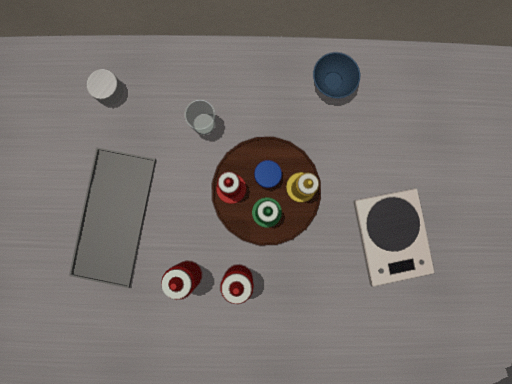

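The scene view shows the red, yellow and green bottles around the jar on the round tray; two larger red bottles are decoys. In the top view red is at (229,185), yellow (303,185), green (267,210), the jar (268,175), the side tray (113,218), the scale plate (393,224), the glass (203,117), and the decoys (180,280) and (237,285).

```bash
cat > m.py <<'E'
from h import *
import pickle
from scipy.optimize import least_squares
for n in('top','scene'):
    s=pickle.load(open(n+'.pkl','rb')); W=world(s); P=s['pixels']; hsv=cv2.cvtColor(P,cv2.COLOR_RGB2HSV)
    H,S,V=[hsv[...,i].astype(int) for i in range(3)]; ok=s['depth']>0
    def circ(name,m,zlo,zhi,c,box=0.12,r=None):
        m=m&ok&(W[...,2]>zlo)&(W[...,2]<zhi)&(np.hypot(W[...,0]-c[0],W[...,1]-c[1])<box)
        p=W[m]
        if len(p)<8: print(n,name,'few',len(p));return
        e,_=cv2.minEnclosingCircle(p[:,:2].astype(np.float32)),0
        out=[len(p),p.mean(0).round(4),np.array(e[0][0]).round(4),round(e[0][2] if False else e[0][1],4)] if False else [len(p),p.mean(0).round(4),np.round(e[0][0],4),round(e[0][1] if np.isscalar(e[0][1]) else 0,4)]
        if r:
            f=least_squares(lambda q:np.hypot(p[:,0]-q[0],p[:,1]-q[1])-r,p[:,:2].mean(0),loss='soft_l1',f_scale=.002); out.append(('fit',f.x.round(4)))
        print(n,name,*out)
    if n=='top':
        for nm,(u,v) in dict(red=(229,185),yel=(308,184),grn=(267,212),jar=(268,175),plate=(393,224),tum=(203,123),tray=(113,218),big1=(176,284),big2=(237,288),wood=(267,230)).items():
            print(nm,W[v,u].round(3))
    red=((H<8)|(H>172))&(S>150)&(V>60); yel=(H>18)&(H<34)&(S>140); grn=(H>50)&(H<85)&(S>120); blu=(H>105)&(H<125)&(S>150); white=(S<50)&(V>150)
    C=lambda m,z0,z1:W[m&ok&(W[...,2]>z0)&(W[...,2]<z1)]
    for nm,m in dict(red=red,yel=yel,grn=grn).items():
        cc=W[m&ok&(W[...,2]>.02)&(W[...,2]<.2)&(W[...,0]>.45)]
        if not len(cc): print(nm,'none');continue
        c=np.median(cc,0)
        circ(nm+' body',m,.02,.118,c,.06,.024); circ(nm+' coaster',m,.004,.015,c,.08); circ(nm+' nozzle',m,.14,.17,c,.05)
    c=np.median(C(blu,.04,.07),0); circ('jar',blu,.05,.065,c,.05)
    sc=dict(top=[(393,224),(113,218),(203,123)],scene=[(188,145),(375,275),(247,275)])[n]
    q=W[sc[0][1],sc[0][0]]; circ('plate',(V<75),.022,.04,q,.075)
    q=W[sc[1][1],sc[1][0]]; m=ok&(S<60)&(np.hypot(W[...,0]-q[0],W[...,1]-q[1])<.2)&(W[...,2]>-.003)&(W[...,2]<.02)&(V<95)
    k,l=cv2.connectedComponents(m.astype(np.uint8)); m=l==l[sc[1][1],sc[1][0]]
    r=cv2.minAreaRect((W[m][:,:2]*1000).astype(np.float32)); print(n,'tray',r,'z',np.percentile(W[m][:,2],[5,50,95]))
    q=W[sc[2][1],sc[2][0]]; p=W[ok&(W[...,2]>.02)&(W[...,2]<.12)&(np.hypot(W[...,0]-q[0],W[...,1]-q[1])<.09)&(S<60)]
    if len(p): print('tumbler',len(p),p.min(0),p.max(0))
E
python3 m.py
```

```text
red [0.576 0.056 0.147]
yel [ 0.58  -0.1    0.157]
grn [ 0.523 -0.019  0.159]
jar [ 0.607 -0.025  0.056]
plate [ 0.503 -0.31   0.031]
tum [0.732 0.125 0.007]
tray [0.509 0.328 0.   ]
big1 [0.387 0.149 0.203]
big2 [0.381 0.036 0.203]
wood [ 0.487 -0.026  0.008]
top red body 27 [0.5638 0.054  0.0684] 0.5735 0.0535 ('fit', array([0.5829, 0.059 ]))
top red coaster 300 [0.5705 0.0521 0.009 ] 0.5766 0.0418
top red nozzle 51 [0.5823 0.0581 0.1534] 0.5828 0.0583
top yel body 116 [ 0.5709 -0.0865  0.0722] 0.5777 -0.0969 ('fit', array([ 0.5827, -0.1022]))
top yel coaster 238 [ 0.5826 -0.0889  0.0095] 0.566 -0.0805
top yel nozzle 60 [ 0.5818 -0.1005  0.1523] 0.5827 -0.1012
top grn body 20 [ 0.514  -0.0028  0.0762] 0.5173 -0.0064 ('fit', array([0.5   , 0.0155]))
top grn coaster 175 [ 0.5267 -0.0272  0.01  ] 0.5274 -0.0248
top grn nozzle 53 [ 0.5255 -0.0205  0.1524] 0.5259 -0.0206
top jar 558 [ 0.61   -0.0238  0.0559] 0.61 -0.0241
top plate 2198 [ 0.5035 -0.3094  0.0305] 0.5031 -0.3108
top tray ((670.4180908203125, -9.357666015625), (1105.073974609375, 2017.114501953125), 0.0006866579060442746) z
[... 410 characters left out ...]
[ 0.5847, -0.1035]))
scene yel coaster 146 [ 0.5999 -0.1015  0.0108] 0.5734 -0.0829
scene yel nozzle 50 [ 0.5883 -0.0992  0.1508] 0.5863 -0.1009
scene grn body 336 [ 0.5444 -0.0122  0.0794] 0.5346 -0.0167 ('fit', array([ 0.5272, -0.0223]))
scene grn coaster 90 [ 0.5502 -0.0321  0.011 ] 0.5408 -0.0319
scene grn nozzle 46 [ 0.5314 -0.0182  0.151 ] 0.531 -0.0188
scene jar 57 [ 0.4673 -0.9103  0.0561] 0.46 -0.9196
scene plate 985 [ 0.5078 -0.3077  0.0313] 0.5066 -0.3105
scene tray ((241.55328369140625, -915.388916015625), (3229.91015625, 1923.157958984375), 86.11860656738281) z [-0.74743693  0.00145253  0.11872206]
tumbler 987 [0.69977629 0.09042601 0.02017894] [0.76637201 0.15715684 0.09969168]
```

```bash
python3 -m pendant '[[[0,0,0.104,0,0,0,0.085],[0,0,0.104,0,0,0,0.085],[0,0,0.104,0,0,-0.02,0.085],[0,0,0,0.01,-0.016,-0.02,0.085],[0,0,0,0.018,-0.03,0,0.085],[0,0,0,0.018,-0.03,0,0.085],[0,0,0,0.018,-0.03,0,0.085],[0,0,0,0.018,-0.03,0,0.085]]]'
python3 -m pendant '[[[0,0,0,0.018,-0.03,0,0.085],[0,0,0,0.018,-0.03,0,0.085],[0,0,0,0.018,-0.03,0,0.085],[0,0,0,0.018,-0.03,0,0.085],[0,0,0,0.018,-0.03,0,0.085],[0,0,0,0.018,-0.03,0,0.085],[0,0,0,0.018,-0.03,0,0.085],[0,0,0,0.018,-0.03,0,0.085]]]'
python3 -m pendant '[[[0,0,0,0.018,-0.03,0,0.085],[0,0,0,0.018,-0.03,0,0.085],[0,0,0,0.018,-0.03,0,0.085],[0,0,0,0.018,-0.03,0,0.085],[0,0,0,0.018,-0.03,0,0.085],[0,0,0,0.018,-0.03,0,0.085],[0,0,0,0.01,-0.016,0,0.085],[0,0,0,0,0,0,0.085]]]'
python3 - <<'E'
from h import *
import pickle
print(ctrl.sense()['qpos'])
s=ctrl.snapshot('wrist'); save(s,'w1'); pickle.dump(s,open('w1.pkl','wb')); print(s['R'],s['t'],s['K'])
# tray from corners in top image
t=pickle.load(open('top.pkl','rb')); 
px=np.array([(97,149),(156,158),(131,287),(71,275)],float).reshape(-1,1,2)
n=cv2.undistortPoints(px,t['K'],np.array([t['k1'],0,0,0.])).reshape(-1,2)
d=np.c_[n,np.ones(4)]@t['R']; o=-t['R'].T@t['t']
X=o+d*((.014-o[2])/d[:,2])[:,None]; print(X.round(3),X.mean(0))
E
```

```text
t: 0.77
tcp_pos: [0.282, -0.4811, 0.4443]
tool_rot: [-180.0, 0.0, -0.0]
force: [0.6, -0.5, 0.5]
finger_gap: 0.0848
finger_force: 0.0
t: 1.43
tcp_pos: [0.4259, -0.241, 0.4445]
tool_rot: [180.0, 0.0, -0.0]
force: [0.1, -0.5, -0.5]
finger_gap: 0.085
finger_force: 0.0
t: 2.1
tcp_pos: [0.5447, -0.0413, 0.4443]
tool_rot: [-179.8, -0.0, 0.5]
force: [-0.1, 0.6, -0.4]
finger_gap: 0.0851
finger_force: 0.0
[ 33.53503815   6.89886863 -34.57074737  93.5691657    3.76858313
  80.74262294 -90.97799886]
[[ 0.00779346 -0.99996248 -0.00378144]
 [-0.96584576 -0.00850691  0.25897798]
 [-0.25900043  0.00163395 -0.96587582]] [-0.04406337  0.48195295  0.5571749 ] [[306.97956241   0.         254.73279923]
 [  0.         306.97956241 194.19678344]
 [  0.           0.           1.        ]]
[[0.667 0.368 0.014]
 [0.648 0.23  0.014]
 [0.354 0.279 0.014]
 [0.378 0.418 0.014]] [0.51173114 0.32352029 0.014     ]
```

View pics/w1.png

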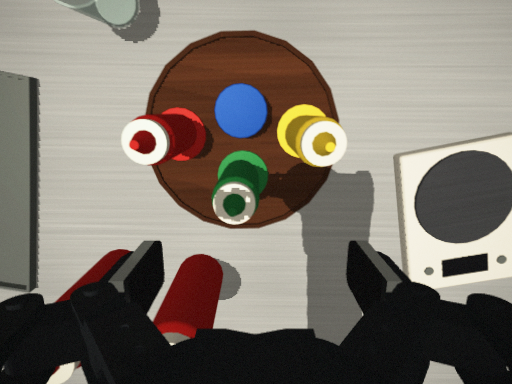

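The wrist view shows the collars at red (147,139), yellow (322,143) and green (235,203), the lid at (240,110) and the plate at (465,195). I'll measure from this view.

```bash
cat >> h.py <<'E'
def ellc(s,mask,z):
    "centre of biggest blob's outline projected on plane z, via min enclosing circle + area-free LSQ circle on hull"
    k,l,st,_=cv2.connectedComponentsWithStats(mask.astype(np.uint8))
    if k<2: return None
    i=1+st[1:,4].argmax(); c=max(cv2.findContours((l==i).astype(np.uint8),cv2.RETR_EXTERNAL,cv2.CHAIN_APPROX_NONE)[0],key=len)
    c=cv2.convexHull(c).astype(float)
    n=cv2.undistortPoints(c,s['K'],np.array([s['k1'],0,0,0.])).reshape(-1,2)
    d=np.c_[n,np.ones(len(n))]@s['R']; o=-s['R'].T@s['t']
    X=(o+d*((z-o[2])/d[:,2])[:,None])[:,:2]
    from scipy.optimize import least_squares
    f=least_squares(lambda q:np.hypot(*(X-q[:2]).T)-q[2],[*X.mean(0),.03],loss='soft_l1',f_scale=.001)
    return f.x.round(4), round(float(np.abs(f.fun).max()),4)
def masks(s):
    hsv=cv2.cvtColor(s['pixels'],cv2.COLOR_RGB2HSV); H,S,V=[hsv[...,i].astype(int) for i in range(3)]
    return dict(red=((H<8)|(H>172))&(S>150)&(V>60),yel=(H>18)&(H<34)&(S>140)&(V>60),grn=(H>50)&(H<85)&(S>120),blu=(H>100)&(H<125)&(S>130),white=(S<60)&(V>120),dark=(V<80)&(S<90))
E
python3 - <<'E'
from h import *
import pickle
for nm in('w1','top'):
    s=pickle.load(open(nm+'.pkl','rb')); W=world(s); M=masks(s); z=W[...,2]
    near=lambda c,r:np.hypot(W[...,0]-c[0],W[...,1]-c[1])<r
    for k,c in dict(red=(.584,.058),yel=(.584,-.101),grn=(.527,-.021)).items():
        print(nm,k,ellc(s,(M['white']|M[k])&(z>.125)&near(c,.04),.136))
    print(nm,'jar',ellc(s,M['blu']&(z>.045)&near((.61,-.024),.05),.056),'plate',ellc(s,M['dark']&near((.504,-.31),.08)&(z>.024),.03))
    w=(~M['red'])&(~M['white'])&near((.575,-.02),.145)&(z<.03)&(cv2.cvtColor(s['pixels'],cv2.COLOR_RGB2HSV)[...,1]>110)
    print(nm,'wood',ellc(s,w,.010))
E
```

```text
w1 red (array([0.5841, 0.058 , 0.0212]), 0.0013)
w1 yel (array([ 0.5838, -0.0999,  0.0209]), 0.0009)
w1 grn (array([ 0.5271, -0.0203,  0.0204]), 0.0012)
w1 jar (array([ 0.611 , -0.0232,  0.0293]), 0.0005) plate (array([ 0.5044, -0.3075,  0.061 ]), 0.001)
w1 wood (array([ 0.5779, -0.0219,  0.1247]), 0.001)
top red (array([0.5822, 0.0579, 0.0203]), 0.0025)
top yel (array([ 0.5817, -0.1009,  0.0206]), 0.0015)
top grn (array([ 0.5255, -0.0208,  0.0197]), 0.003)
top jar (array([ 0.61  , -0.0236,  0.0293]), 0.0006) plate (array([ 0.5038, -0.31  ,  0.0607]), 0.0007)
top wood (array([ 0.5779, -0.023 ,  0.1237]), 0.0009)
```

```bash
python3 -m pendant '[[[0,0,0,0.013,-0.033,0,0.085],[0,0,0,0.013,-0.033,0,0.085],[0,0,0,0.013,-0.033,0,0.085],[0,0,0,0,0,0.03,0.085],[0,0,0,0,0,0.03,0.085],[0,0,0,0,0,0,0.085],[0,0,0,0,0,0,0.085],[0,0,0,0,0,0,0.085]]]'
```

```text
t: 2.82
tcp_pos: [0.5828, 0.0509, 0.386]
tool_rot: [180.0, -0.1, -0.1]
force: [-0.2, -0.0, 0.2]
finger_gap: 0.0852
finger_force: 0.0
```

```bash
python3 -m pendant '[[[0,0,0,0.001,-0.007,0,0.085],[0,0,0,0,0,0.03,0.085],[0,0,0,0,0,0.03,0.085],[0,0,0,0,0,0.03,0.085],[0,0,0,0,0,0.02,0.085],[0,0,0,0,0,0.009,0.085],[0,0,0,0,0,0,0.085],[0,0,0,0,0,0,0.085]]]'
python3 -m pendant '[[[0,0,0,0,0,0,0.03],[0,0,0,0,0,0,0.03],[0,0,0,0,0,0,0.03],[0,0,0,0,0,0,0.03],[0,0,0,0,0,0,0.03],[0,0,0,0,0,0,0.03]]]'
```

```text
t: 3.48
tcp_pos: [0.5843, 0.0595, 0.2672]
tool_rot: [-180.0, -0.1, -0.0]
force: [-0.9, -0.2, 0.6]
finger_gap: 0.0851
finger_force: 0.0
t: 3.98
tcp_pos: [0.5843, 0.0596, 0.2675]
tool_rot: [180.0, -0.2, -0.0]
force: [-0.5, 0.3, 5.8]
finger_gap: 0.046
finger_force: 62.4
```

```bash
python3 -m pendant '[[[0,0,0,0,0,-0.005,0.03],[0,0,0,0,0,-0.015,0.03],[0,0,0,0,0,-0.02,0.03],[0,0,0,0,0,-0.015,0.03],[0,0,0,0,0,-0.005,0.03],[0,0,0,0,-0.006,0,0.03],[0,0,0,0.002,-0.014,0,0.03],[0,0,0,0.002,-0.022,0,0.03]]]'
python3 -m pendant '[[[0,0,0,0.002,-0.026,0,0.03],[0,0,0,0.001,-0.026,0,0.03],[0,0,0,0.001,-0.026,0,0.03],[0,0,0,0.001,-0.026,0,0.03],[0,0,0,0.001,-0.026,0,0.03],[0,0,0,0.001,-0.026,0,0.03],[0,0,0,0.001,-0.022,0,0.03],[0,0,0,0,-0.016,0,0.03]]]'
python3 -m pendant '[[[0,0,0,0,-0.01,0,0.03],[0,0,0,0,-0.004,0,0.03],[0,0,0,0,0,0.01,0.03],[0,0,0,0,0,0.02,0.03],[0,0,0,0,0,0.015,0.03],[0,0,0,0,0,0.01,0.03],[0,0,0,0,0,0,0.03],[0,0,0,0,0,0,0.03]]]'
python3 - <<'E'
from h import *
s=ctrl.snapshot('wrist'); save(s,'w2')
E
```

```text
t: 4.65
tcp_pos: [0.5874, 0.099, 0.3239]
tool_rot: [179.9, 0.1, -0.3]
force: [0.6, 0.1, -4.5]
finger_gap: 0.0465
finger_force: 62.3
t: 5.32
tcp_pos: [0.5942, 0.2982, 0.3236]
tool_rot: [-180.0, 0.2, 0.1]
force: [-0.3, -0.3, -1.9]
finger_gap: 0.0464
finger_force: 62.3
t: 5.98
tcp_pos: [0.5956, 0.3082, 0.2696]
tool_rot: [179.9, 0.1, -0.1]
force: [-1.2, 1.0, -2.9]
finger_gap: 0.0459
finger_force: 62.3
```

View pics/w2.png

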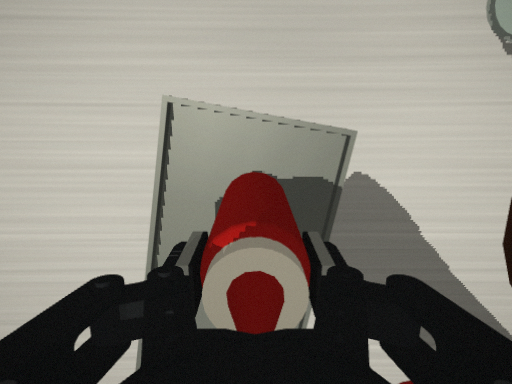

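The red bottle is held upright over the far end of the tray, with its body around (258,215), well inside the rim. Lowering it.

```bash
python3 -m pendant '[[[0,0,0,0,0,0.004,0.03],[0,0,0,0,0,0.002,0.03],[0,0,0,0,0,0.0015,0.03],[0,0,0,0,0,0,0.03],[0,0,0,0,0,0,0.03]]]'
```

```text
t: 6.45
tcp_pos: [0.5956, 0.3093, 0.2633]
tool_rot: [180.0, -0.0, -0.0]
force: [0.3, 0.5, -3.7]
finger_gap: 0.0458
finger_force: 62.3
```

```bash
python3 -m pendant '[[[0,0,0,0,0,0.0012,0.03],[0,0,0,0,0,0,0.03],[0,0,0,0,0,0,0.03]]]' ; python3 -m pendant '[[[0,0,0,0,0,0.001,0.03],[0,0,0,0,0,0,0.03],[0,0,0,0,0,0,0.03]]]'
```

```text
t: 6.7
tcp_pos: [0.5955, 0.3093, 0.2619]
tool_rot: [180.0, 0.0, -0.0]
force: [0.1, -0.6, -2.8]
finger_gap: 0.046
finger_force: 62.3
t: 6.95
tcp_pos: [0.5957, 0.3094, 0.2617]
tool_rot: [-180.0, -0.0, -0.0]
force: [-0.7, -1.7, 0.7]
finger_gap: 0.0462
finger_force: 62.7
```

```bash
python3 -m pendant '[[[0,0,0,0,0,0,0.085],[0,0,0,0,0,0,0.085],[0,0,0,0,0,0,0.085],[0,0,0,0,0,0,0.085],[0,0,0,0,0,-0.01,0.085],[0,0,0,0,0,-0.03,0.085],[0,0,0,0,0,-0.03,0.085],[0,0,0,0,0,-0.02,0.085]]]'
python3 -m pendant '[[[0,0,0,-0.003,0.018,-0.005,0.085],[0,0,0,-0.007,0.033,0,0.085],[0,0,0,-0.007,0.033,0,0.085],[0,0,0,-0.007,0.033,0,0.085],[0,0,0,-0.007,0.033,0,0.085],[0,0,0,-0.007,0.033,0,0.085],[0,0,0,-0.007,0.033,0,0.085],[0,0,0,-0.007,0.033,0,0.085]]]'
python3 -m pendant '[[[0,0,0,-0.007,0.033,0,0.085],[0,0,0,-0.007,0.033,0,0.085],[0,0,0,-0.003,0.015,0,0.085],[0,0,0,0,0,0,0.085],[0,0,0,0,0,0,0.085],[0,0,0,0,0,0,0.085]]]'
```

```text
t: 7.62
tcp_pos: [0.5958, 0.3098, 0.3547]
tool_rot: [-179.9, -0.2, -0.0]
force: [0.4, 0.0, 0.4]
finger_gap: 0.0848
finger_force: 0.0
t: 8.28
tcp_pos: [0.5429, 0.059, 0.357]
tool_rot: [180.0, -0.1, 0.0]
force: [-0.0, -1.0, 0.7]
finger_gap: 0.085
finger_force: 0.0
t: 8.78
tcp_pos: [0.5267, -0.0194, 0.3567]
tool_rot: [-180.0, -0.1, 0.1]
force: [-0.3, 0.3, -0.0]
finger_gap: 0.0846
finger_force: 0.0
```

```bash
python3 -m pendant '[[[0,0,0,0,0.001,0.02,0.085],[0,0,0,0,0,0.03,0.085],[0,0,0,0,0,0.025,0.085],[0,0,0,0,0,0.014,0.085],[0,0,0,0,0,0,0.085],[0,0,0,0,0,0,0.085]]]'
python3 -m pendant '[[[0,0,0,0,0,0,0.03],[0,0,0,0,0,0,0.03],[0,0,0,0,0,0,0.03],[0,0,0,0,0,0,0.03],[0,0,0,0,0,0,0.03],[0,0,0,0,0,0,0.03]]]'
python3 -m pendant '[[[0,0,0,0,0,-0.005,0.03],[0,0,0,0,0,-0.015,0.03],[0,0,0,0,0,-0.02,0.03],[0,0,0,0,0,-0.015,0.03],[0,0,0,0,0,-0.005,0.03],[0,0,0,0,-0.007,0,0.03],[0,0,0,0,-0.015,0,0.03],[0,0,0,-0.001,-0.023,0,0.03]]]'
python3 -m pendant '[[[0,0,0,-0.001,-0.027,0,0.03],[0,0,0,-0.001,-0.027,0,0.03],[0,0,0,-0.001,-0.027,0,0.03],[0,0,0,-0.001,-0.027,0,0.03],[0,0,0,-0.001,-0.027,0,0.03],[0,0,0,-0.002,-0.027,0,0.03],[0,0,0,-0.002,-0.027,0,0.03],[0,0,0,-0.002,-0.027,0,0.03]]]'
python3 -m pendant '[[[0,0,0,-0.001,-0.027,0,0.03],[0,0,0,-0.001,-0.023,0,0.03],[0,0,0,0,-0.016,0,0.03],[0,0,0,0,-0.01,0,0.03],[0,0,0,0,-0.005,0,0.03],[0,0,0,0,0,0,0.03],[0,0,0,0,0,0,0.03]]]'
```

```text
t: 9.28
tcp_pos: [0.5266, -0.02, 0.2668]
tool_rot: [-179.9, 0.1, 0.2]
force: [0.2, 0.9, -0.1]
finger_gap: 0.085
finger_force: 0.0
t: 9.78
tcp_pos: [0.5273, -0.0214, 0.2688]
tool_rot: [180.0, -0.2, -0.0]
force: [-0.8, 1.1, 6.0]
finger_gap: 0.046
finger_force: 61.3
t: 10.45
tcp_pos: [0.5251, 0.0217, 0.3257]
tool_rot: [179.9, 0.1, -0.3]
force: [1.1, 0.2, -2.6]
finger_gap: 0.0462
finger_force: 62.0
t: 11.12
tcp_pos: [0.5135, 0.2407, 0.3254]
tool_rot: [180.0, 0.1, 0.0]
force: [0.2, -1.1, -2.5]
finger_gap: 0.0463
finger_force: 62.0
t: 11.7
tcp_pos: [0.5127, 0.3194, 0.3263]
tool_rot: [179.9, 0.0, -0.1]
force: [0.4, 0.6, -3.0]
finger_gap: 0.0466
finger_force: 62.1
```

```bash
python3 -m pendant '[[[0,0,0,0,-0.003,0.01,0.03],[0,0,0,0,0,0.02,0.03],[0,0,0,0,0,0.018,0.03],[0,0,0,0,0,0.01,0.03],[0,0,0,0,0,0.003,0.03],[0,0,0,0,0,0.0015,0.03],[0,0,0,0,0,0,0.03],[0,0,0,0,0,0,0.03]]]'
python3 -m pendant '[[[0,0,0,0,0,0.0012,0.03],[0,0,0,0,0,0,0.03],[0,0,0,0,0,0,0.03]]]'
```

```text
t: 12.37
tcp_pos: [0.513, 0.3234, 0.2654]
tool_rot: [-180.0, -0.1, -0.0]
force: [-0.4, -1.6, -1.4]
finger_gap: 0.0464
finger_force: 62.1
t: 12.62
tcp_pos: [0.5127, 0.3234, 0.2637]
tool_rot: [-180.0, -0.0, -0.0]
force: [-0.7, 0.4, -2.9]
finger_gap: 0.0462
finger_force: 62.1
```

```bash
python3 -m pendant '[[[0,0,0,0,0,0.0012,0.03],[0,0,0,0,0,0,0.03],[0,0,0,0,0,0,0.03]]]'
python3 -m pendant '[[[0,0,0,0,0,0.001,0.03],[0,0,0,0,0,0,0.03],[0,0,0,0,0,0,0.03]]]'
```

```text
t: 12.87
tcp_pos: [0.5128, 0.3235, 0.2629]
tool_rot: [-180.0, -0.1, -0.0]
force: [0.2, -0.6, 2.6]
finger_gap: 0.0464
finger_force: 62.5
t: 13.12
tcp_pos: [0.5129, 0.3237, 0.2628]
tool_rot: [-180.0, -0.1, -0.0]
force: [-1.0, -1.7, 8.6]
finger_gap: 0.0463
finger_force: 63.0
```

```bash
python3 -m pendant '[[[0,0,0,0,0,0,0.085],[0,0,0,0,0,0,0.085],[0,0,0,0,0,0,0.085],[0,0,0,0,0,0,0.085],[0,0,0,0,0,-0.01,0.085],[0,0,0,0,0,-0.03,0.085],[0,0,0,0,0,-0.035,0.085],[0,0,0,0,0,-0.02,0.085]]]'
python3 -m pendant '[[[0,0,0,0.002,0.014,0,0.085],[0,0,0,0.0055,0.033,0,0.085],[0,0,0,0.0055,0.033,0,0.085],[0,0,0,0.0055,0.033,0,0.085],[0,0,0,0.0055,0.033,0,0.085],[0,0,0,0.0055,0.033,0,0.085],[0,0,0,0.0055,0.033,0,0.085],[0,0,0,0.0055,0.033,0,0.085]]]'
python3 -m pendant '[[[0,0,0,0.0055,0.033,0,0.085],[0,0,0,0.0055,0.033,0,0.085],[0,0,0,0.0055,0.033,0,0.085],[0,0,0,0.0055,0.033,0,0.085],[0,0,0,0.0055,0.033,0,0.085],[0,0,0,0.0025,0.0135,0,0.085],[0,0,0,0,0,0,0.085],[0,0,0,0,0,0,0.085]]]'
python3 - <<'E'
from h import *
import pickle
s=ctrl.snapshot('wrist'); save(s,'w3'); pickle.dump(s,open('w3.pkl','wb'))
s=ctrl.snapshot('top'); pickle.dump(s,open('top3.pkl','wb'))
print(ctrl.sense()['qpos'].round(1) if hasattr(ctrl.sense()['qpos'],'round') else ctrl.sense()['qpos'], ctrl.sense()['tcp_pos'])
E
```

```text
t: 13.78
tcp_pos: [0.5127, 0.324, 0.36]
tool_rot: [-179.9, -0.2, 0.0]
force: [0.7, 0.4, 1.3]
finger_gap: 0.0848
finger_force: 0.0
t: 14.45
tcp_pos: [0.553, 0.0768, 0.357]
tool_rot: [180.0, -0.1, 0.0]
force: [0.2, -0.0, 0.1]
finger_gap: 0.0849
finger_force: 0.0
t: 15.12
tcp_pos: [0.583, -0.1003, 0.3563]
tool_rot: [-179.9, 0.0, -0.1]
force: [0.5, 1.1, -0.2]
finger_gap: 0.0851
finger_force: 0.0
[ 35.7  15.8 -33.9  94.6   9.1  72.4 -89.8] [ 0.58299552 -0.09791704  0.35643063]
```

View pics/w3.png

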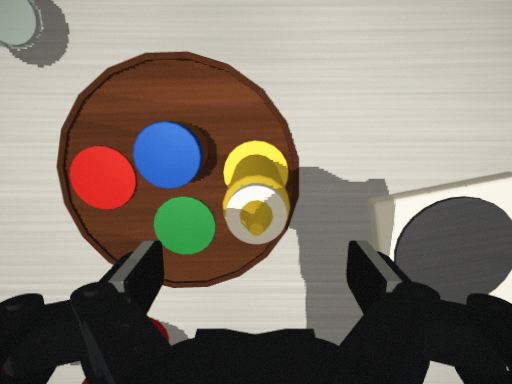

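The red (102,177) and green (184,225) coasters are bare and the jar (166,155) hasn't moved. Yellow sits centred between the open fingers.

```bash
python3 - <<'E'
from h import *
import pickle
for n in('w3','top3'):
    s=pickle.load(open(n+'.pkl','rb')); M=masks(s); W=world(s)
    near=lambda c,r:np.hypot(W[...,0]-c[0],W[...,1]-c[1])<r
    print(n,'red',ellc(s,M['red']&near((.584,.058),.05),.01),'grn',ellc(s,M['grn']&near((.527,-.02),.05),.01),'jar',ellc(s,M['blu']&near((.61,-.024),.05)&(W[...,2]>.045),.056),'plate',ellc(s,M['dark']&near((.504,-.31),.08)&(W[...,2]>.024),.03))
E
python3 -m pendant '[[[0,0,0,0,0,0.02,0.085],[0,0,0,0,0,0.03,0.085],[0,0,0,0,0,0.025,0.085],[0,0,0,0,0,0.014,0.085],[0,0,0,0,0,0,0.085],[0,0,0,0,0,0,0.085]]]'
python3 -m pendant '[[[0,0,0,0,0,0,0.03],[0,0,0,0,0,0,0.03],[0,0,0,0,0,0,0.03],[0,0,0,0,0,0,0.03],[0,0,0,0,0,0,0.03],[0,0,0,0,0,0,0.03]]]'
python3 -m pendant '[[[0,0,0,0,0,-0.005,0.03],[0,0,0,0,0,-0.015,0.03],[0,0,0,0,0,-0.025,0.03],[0,0,0,0,0,-0.025,0.03],[0,0,0,0,0,-0.015,0.03],[0,0,0,0,0,-0.005,0.03],[0,0,0,0,0,0,0.03],[0,0,0,0,0,0,0.03]]]'
```

```text
w3 red (array([0.5814, 0.0584, 0.0345]), 0.0007) grn (array([ 0.5285, -0.0231,  0.0337]), 0.0005) jar (array([ 0.6115, -0.024 ,  0.0298]), 0.0007) plate (array([ 0.5061, -0.3066,  0.061 ]), 0.0105)
top3 red (array([0.5813, 0.0576, 0.0352]), 0.0005) grn (array([ 0.5273, -0.0247,  0.0322]), 0.0006) jar (array([ 0.61  , -0.0233,  0.0291]), 0.0023) plate (array([ 0.5037, -0.3134,  0.0575]), 0.0443)
t: 15.72
tcp_pos: [0.5829, -0.0983, 0.267]
tool_rot: [-179.9, 0.1, 0.2]
force: [0.2, 0.7, 0.3]
finger_gap: 0.0849
finger_force: 0.0
t: 16.22
tcp_pos: [0.5837, -0.1003, 0.2691]
tool_rot: [180.0, -0.2, -0.0]
force: [-1.2, 0.4, 5.7]
finger_gap: 0.046
finger_force: 61.4
t: 16.88
tcp_pos: [0.5825, -0.1003, 0.3559]
tool_rot: [-180.0, 0.1, -0.0]
force: [-0.1, 0.1, -3.2]
finger_gap: 0.0459
finger_force: 62.3
```

```bash
python3 -m pendant '[[[0,0,0,-0.003,-0.008,0,0.03],[0,0,0,-0.0055,-0.0165,0,0.03],[0,0,0,-0.009,-0.027,0,0.03],[0,0,0,-0.009,-0.027,0,0.03],[0,0,0,-0.009,-0.027,0,0.03],[0,0,0,-0.009,-0.027,0,0.03],[0,0,0,-0.009,-0.027,0,0.03],[0,0,0,-0.009,-0.027,0,0.03]]]'
python3 -m pendant '[[[0,0,0,-0.009,-0.027,0,0.03],[0,0,0,-0.009,-0.027,0,0.03],[0,0,0,-0.009,-0.027,0,0.03],[0,0,0,-0.009,-0.027,0,0.03],[0,0,0,-0.009,-0.027,0,0.03],[0,0,0,-0.009,-0.027,0,0.03],[0,0,0,-0.009,-0.027,0,0.03],[0,0,0,-0.009,-0.027,0,0.03]]]'
python3 -m pendant '[[[0,0,0,-0.005,-0.017,0,0.03],[0,0,0,-0.0035,-0.01,0,0.03],[0,0,0,-0.002,-0.0055,0,0.03],[0,0,0,0,0,0,0.03],[0,0,0,0,0,0,0.03],[0,0,0,0,0,0,0.03]]]'
python3 - <<'E'
from h import *
s=ctrl.snapshot('top'); save(s,'t4'); print(ctrl.sense()['qpos'])
E
```

```text
t: 17.55
tcp_pos: [0.5185, 0.0893, 0.3561]
tool_rot: [-180.0, 0.1, 0.1]
force: [0.2, 0.4, -3.1]
finger_gap: 0.0463
finger_force: 62.3
t: 18.22
tcp_pos: [0.4459, 0.3046, 0.3562]
tool_rot: [180.0, 0.1, 0.1]
force: [-0.1, 0.9, -3.3]
finger_gap: 0.0461
finger_force: 62.3
t: 18.72
tcp_pos: [0.4388, 0.3333, 0.3567]
tool_rot: [179.9, 0.0, -0.1]
force: [0.3, -0.5, -3.7]
finger_gap: 0.0459
finger_force: 62.3
[   4.92529237   13.66277169  -50.88618888   99.6263502    11.1623561
   72.02402888 -138.80408138]
```

View pics/t4.png

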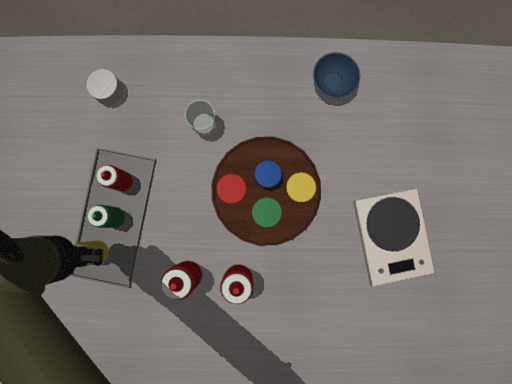

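Red (115,178) and green (107,216) stand in the tray with yellow over the near end. All three coasters are bare and the jar is in place. Lowering yellow and measuring the yellow coaster.

```bash
python3 -m pendant '[[[0,0,0,0,0,0.01,0.03],[0,0,0,0,0,0.025,0.03],[0,0,0,0,0,0.025,0.03],[0,0,0,0,0,0.018,0.03],[0,0,0,0,0,0.01,0.03],[0,0,0,0,0,0.004,0.03],[0,0,0,0,0,0,0.03],[0,0,0,0,0,0,0.03]]]'
python3 -m pendant '[[[0,0,0,0,0,0.0012,0.03],[0,0,0,0,0,0,0.03],[0,0,0,0,0,0,0.03]]]'
python3 -m pendant '[[[0,0,0,0,0,0.001,0.03],[0,0,0,0,0,0,0.03],[0,0,0,0,0,0,0.03]]]'
python3 - <<'E'
from h import *
s=ctrl.snapshot('top'); M=masks(s); W=world(s)
near=lambda c,r:np.hypot(W[...,0]-c[0],W[...,1]-c[1])<r
print('red',ellc(s,M['red']&near((.584,.058),.05),.01),'grn',ellc(s,M['grn']&near((.527,-.02),.05),.01),'yel',ellc(s,M['yel']&near((.584,-.09),.05),.01),'jar',ellc(s,M['blu']&near((.61,-.024),.05)&(W[...,2]>.045),.056),'plate',ellc(s,M['dark']&near((.504,-.31),.066)&(W[...,2]>.024),.03))
E
```

```text
t: 19.43
tcp_pos: [0.4385, 0.335, 0.2658]
tool_rot: [-179.9, -0.1, -0.0]
force: [-0.2, 0.6, -3.4]
finger_gap: 0.0462
finger_force: 62.4
t: 19.68
tcp_pos: [0.4382, 0.335, 0.2644]
tool_rot: [-180.0, -0.1, -0.0]
force: [-0.0, 0.9, -4.1]
finger_gap: 0.0461
finger_force: 62.4
t: 19.93
tcp_pos: [0.4382, 0.3349, 0.2631]
tool_rot: [-180.0, -0.0, -0.0]
force: [1.5, -1.0, -2.1]
finger_gap: 0.046
finger_force: 62.5
red (array([0.5813, 0.0575, 0.0352]), 0.0007) grn (array([ 0.5276, -0.0248,  0.0321]), 0.0006) yel (array([ 0.5862, -0.1024,  0.0346]), 0.0006) jar (array([ 0.61  , -0.0237,  0.0292]), 0.0004) plate (array([ 0.5038, -0.3099,  0.0605]), 0.0009)
```

```bash
python3 -m pendant '[[[0,0,0,0,0,0.001,0.03],[0,0,0,0,0,0,0.03],[0,0,0,0,0,0,0.03]]]'
python3 -m pendant '[[[0,0,0,0,0,0,0.085],[0,0,0,0,0,0,0.085],[0,0,0,0,0,0,0.085],[0,0,0,0,0,0,0.085],[0,0,0,0,0,-0.01,0.085],[0,0,0,0,0,-0.03,0.085],[0,0,0,0,0,-0.035,0.085],[0,0,0,0,0,-0.02,0.085]]]'
python3 -m pendant '[[[0,0,0,0.0025,0.0067,0,0.085],[0,0,0,0.0155,0.032,0,0.085],[0,0,0,0.0155,0.032,0,0.085],[0,0,0,0.0155,0.032,0,0.085],[0,0,0,0.0155,0.032,0,0.085],[0,0,0,0.0155,0.032,0,0.085],[0,0,0,0.0155,0.032,0,0.085],[0,0,0,0.0155,0.032,0,0.085]]]'
python3 -m pendant '[[[0,0,0,0.0155,0.032,0,0.085],[0,0,0,0.0155,0.032,0,0.085],[0,0,0,0.0155,0.032,0,0.085],[0,0,0,0.0155,0.032,0,0.085],[0,0,0,0,0,0.03,0.085],[0,0,0,0,0,0.03,0.085],[0,0,0,0,0,0,0.085],[0,0,0,0,0,0,0.085]]]'
python3 - <<'E'
from h import *
s=ctrl.snapshot('wrist'); save(s,'w5'); M=masks(s); W=world(s)
near=lambda c,r:np.hypot(W[...,0]-c[0],W[...,1]-c[1])<r
print(ctrl.sense()['tcp_pos'],'jar',ellc(s,M['blu']&near((.61,-.024),.05)&(W[...,2]>.045),.056),'yel',ellc(s,M['yel']&near((.584,-.1),.05),.01),'red',ellc(s,M['red']&near((.584,.058),.05),.01),'grn',ellc(s,M['grn']&near((.527,-.02),.05),.01))
E
```

```text
t: 20.23
tcp_pos: [0.4384, 0.335, 0.2631]
tool_rot: [180.0, -0.1, -0.0]
force: [-1.3, -1.5, 5.6]
finger_gap: 0.0459
finger_force: 63.2
t: 20.9
tcp_pos: [0.4382, 0.3357, 0.3607]
tool_rot: [-179.9, -0.2, 0.0]
force: [0.8, 0.5, 0.1]
finger_gap: 0.0854
finger_force: 0.0
t: 21.57
tcp_pos: [0.5493, 0.1021, 0.3569]
tool_rot: [180.0, 0.0, -0.0]
force: [0.1, -0.4, 1.4]
finger_gap: 0.0851
finger_force: 0.0
t: 22.23
tcp_pos: [0.6101, -0.0241, 0.2954]
tool_rot: [-180.0, 0.2, 0.0]
force: [0.1, 0.2, 0.6]
finger_gap: 0.0848
finger_force: 0.0
[ 0.6109437  -0.02353302  0.29738567] jar (array([ 0.6122, -0.0228,  0.0295]), 0.0006) yel (array([ 0.5872, -0.1006,  0.034 ]), 0.0005) red (array([0.582 , 0.0585, 0.0343]), 0.0004) grn (array([ 0.5289, -0.0229,  0.0337]), 0.0005)
```

View pics/w5.png

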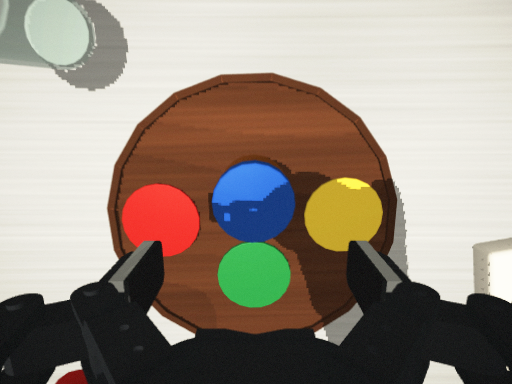

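The jar lid (253,201) is centred between the fingers, with clear space on both sides. Descending to grip it.

```bash
python3 -m pendant '[[[0,0,0,0.001,0,0.02,0.085],[0,0,0,0,0,0.03,0.085],[0,0,0,0,0,0.025,0.085],[0,0,0,0,0,0.02,0.085],[0,0,0,0,0,0.012,0.085],[0,0,0,0,0,0.004,0.085],[0,0,0,0,0,0,0.085],[0,0,0,0,0,0,0.085]]]'
python3 -m pendant '[[[0,0,0,0,0,0,0.045],[0,0,0,0,0,0,0.045],[0,0,0,0,0,0,0.045],[0,0,0,0,0,0,0.045],[0,0,0,0,0,0,0.045],[0,0,0,0,0,0,0.045]]]'
python3 -m pendant '[[[0,0,0,0,0,-0.005,0.045],[0,0,0,0,0,-0.015,0.045],[0,0,0,0,0,-0.025,0.045],[0,0,0,0,0,-0.025,0.045],[0,0,0,0,0,-0.015,0.045],[0,0,0,0,0,-0.005,0.045],[0,0,0,0,0,0,0.045],[0,0,0,0,0,0,0.045]]]'
```

```text
t: 22.95
tcp_pos: [0.6129, -0.0236, 0.1877]
tool_rot: [180.0, -0.2, 0.0]
force: [0.6, 0.0, 0.6]
finger_gap: 0.085
finger_force: 0.0
t: 23.45
tcp_pos: [0.6128, -0.0238, 0.1877]
tool_rot: [180.0, -0.2, -0.0]
force: [-0.3, 0.7, 5.9]
finger_gap: 0.0584
finger_force: 63.4
t: 24.12
tcp_pos: [0.6116, -0.0241, 0.2755]
tool_rot: [180.0, 0.0, -0.0]
force: [-0.1, 0.6, -3.1]
finger_gap: 0.0588
finger_force: 64.8
```

```bash
python3 -m pendant '[[[0,0,0,-0.003,0.008,0,0.045],[0,0,0,-0.006,0.016,0,0.045],[0,0,0,-0.01,0.0265,0,0.045],[0,0,0,-0.01,0.0265,0,0.045],[0,0,0,-0.01,0.0265,0,0.045],[0,0,0,-0.01,0.0265,0,0.045],[0,0,0,-0.01,0.0265,0,0.045],[0,0,0,-0.01,0.0265,0,0.045]]]'
python3 -m pendant '[[[0,0,0,-0.01,0.0265,0,0.045],[0,0,0,-0.01,0.0265,0,0.045],[0,0,0,-0.01,0.0265,0,0.045],[0,0,0,-0.005,0.014,0,0.045],[0,0,0,-0.0026,0.0085,0,0.045],[0,0,0,0,0,0,0.045],[0,0,0,0,0,0,0.045],[0,0,0,0,0,0,0.045]]]'
python3 - <<'E'
from h import *
import pickle
print(ctrl.sense()['tcp_pos'],ctrl.sense()['tool_rot'])
for n in('wrist','top'):
    s=ctrl.snapshot(n); save(s,n+'6'); pickle.dump(s,open(n+'6.pkl','wb')); M=masks(s); W=world(s)
    near=lambda c,r:np.hypot(W[...,0]-c[0],W[...,1]-c[1])<r
    print(n,'lid',ellc(s,M['blu']&near((.504,-.309),.08)&(W[...,2]>.1),.144))
E
```

```text
t: 24.78
tcp_pos: [0.5413, -0.2087, 0.2744]
tool_rot: [-180.0, 0.2, -0.0]
force: [0.8, 1.2, -2.7]
finger_gap: 0.0586
finger_force: 64.8
t: 25.45
tcp_pos: [0.506, -0.307, 0.2755]
tool_rot: [-179.9, 0.0, 0.1]
force: [0.6, 1.5, -2.4]
finger_gap: 0.0587
finger_force: 64.8
[ 0.50598169 -0.3070389   0.27549908] [-1.79909047e+02  9.56048272e-03  1.31309732e-01]
wrist lid (array([ 0.5073, -0.3069,  0.0295]), 0.0011)
top lid (array([ 0.5009, -0.3006,  0.0237]), 0.0111)
```

View pics/wrist6.png

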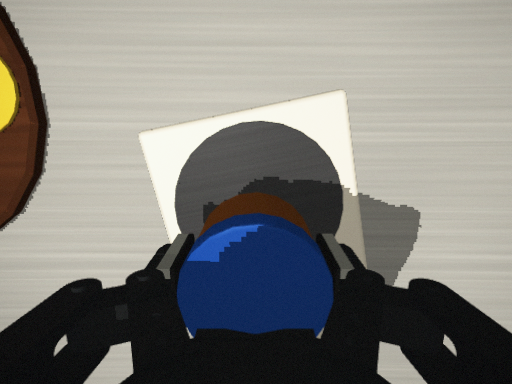

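The jar is held level at (256,290). The plate's far arc shows from (177,195) to (343,195), so I'll fit the plate from it.

```bash
python3 - <<'E'
from h import *
import pickle
from scipy.optimize import least_squares
s=pickle.load(open('wrist6.pkl','rb')); g=cv2.cvtColor(s['pixels'],cv2.COLOR_RGB2GRAY)
pts=[]
for u in range(185,325,3):
    col=g[100:190,u].astype(int); i=np.argmin(np.diff(col)); pts.append((u,100+i+.5))
px=np.array(pts,float).reshape(-1,1,2)
n=cv2.undistortPoints(px,s['K'],np.array([s['k1'],0,0,0.])).reshape(-1,2)
d=np.c_[n,np.ones(len(n))]@s['R']; o=-s['R'].T@s['t']; X=(o+d*((.03-o[2])/d[:,2])[:,None])[:,:2]
for r in (None,.062):
    f=least_squares(lambda q:np.hypot(*(X-q[:2]).T)-(r or q[2]),[.504,-.309,.062],loss='soft_l1',f_scale=.001); print(f.x.round(4),np.abs(f.fun).max())
E
```

```text
[ 0.5045 -0.3093  0.0609] 0.0005060610424860307
[ 0.5033 -0.3094  0.062 ] 0.0005932495842591173
```

```bash
python3 -m pendant '[[[0,0,0,-0.0025,0.002,0.006,0.045],[0,0,0,0,0,0.016,0.045],[0,0,0,0,0,0.018,0.045],[0,0,0,0,0,0.012,0.045],[0,0,0,0,0,0.006,0.045],[0,0,0,0,0,0.002,0.045],[0,0,0,0,0,0,0.045],[0,0,0,0,0,0,0.045]]]'
python3 -m pendant '[[[0,0,0,0,0,0.0015,0.045],[0,0,0,0,0,0,0.045],[0,0,0,0,0,0,0.045]]]'
python3 -m pendant '[[[0,0,0,0,0,0.0012,0.045],[0,0,0,0,0,0,0.045],[0,0,0,0,0,0,0.045]]]'
```

```text
t: 26.22
tcp_pos: [0.5033, -0.311, 0.2166]
tool_rot: [180.0, -0.1, 0.0]
force: [0.0, -0.2, -1.1]
finger_gap: 0.0587
finger_force: 64.8
t: 26.47
tcp_pos: [0.503, -0.311, 0.2149]
tool_rot: [180.0, -0.0, -0.0]
force: [0.1, -0.3, -2.5]
finger_gap: 0.0584
finger_force: 64.8
t: 26.72
tcp_pos: [0.5028, -0.3109, 0.2132]
tool_rot: [180.0, 0.0, -0.0]
force: [-0.6, -0.2, -2.6]
finger_gap: 0.0582
finger_force: 64.8
```

```bash
python3 -m pendant '[[[0,0,0,0.001,-0.001,0.0012,0.045],[0,0,0,0,0,0,0.045],[0,0,0,0,0,0,0.045]]]'
python3 -m pendant '[[[0,0,0,0,0,0.0008,0.045],[0,0,0,0,0,0,0.045],[0,0,0,0,0,0,0.045]]]'
```

```text
t: 26.97
tcp_pos: [0.5039, -0.3098, 0.2119]
tool_rot: [-180.0, 0.0, 0.0]
force: [-0.0, -0.1, -1.9]
finger_gap: 0.0585
finger_force: 64.8
t: 27.22
tcp_pos: [0.5039, -0.3098, 0.2118]
tool_rot: [180.0, 0.0, -0.0]
force: [-1.6, 1.8, 4.3]
finger_gap: 0.0588
finger_force: 65.0
```

```bash
python3 -m pendant '[[[0,0,0,0,0,0,0.085],[0,0,0,0,0,0,0.085],[0,0,0,0,0,0,0.085],[0,0,0,0,0,0,0.085],[0,0,0,0,0,-0.01,0.085],[0,0,0,0,0,-0.03,0.085],[0,0,0,0,0,-0.04,0.085],[0,0,0,0,0,-0.04,0.085]]]'
python3 -m pendant '[[[0,0,0,0,0,-0.03,0.085],[0,0,0,0,-0.02,0,0.085],[0,0,0,0.003,-0.038,0,0.085],[0,0,0,0.003,-0.038,0,0.085],[0,0,0,0.003,-0.038,0,0.085],[0,0,0,0.003,-0.038,0,0.085],[0,0,0,0,0,0,0.085],[0,0,0,0,0,0,0.085]]]'
python3 - <<'E'
from h import *
import pickle
print(ctrl.sense()['tcp_pos'],ctrl.sense()['tool_rot'])
for n in('wrist','top'):
    s=ctrl.snapshot(n); save(s,n+'7'); M=masks(s); W=world(s)
    near=lambda c,r:np.hypot(W[...,0]-c[0],W[...,1]-c[1])<r
    print(n,'lid',ellc(s,M['blu']&near((.504,-.309),.06)&(W[...,2]>.07),.080))
    print(n,'plate',ellc(s,(M['dark']|M['blu'])&near((.504,-.309),.066)&(W[...,2]>.024),.03))
    for k,c in dict(red=(.596,.309),grn=(.513,.3235),yel=(.438,.335)).items():
        print(n,k,ellc(s,(M['white']|M[k])&(W[...,2]>.119)&near(c,.04),.130))
E
```

```text
t: 27.88
tcp_pos: [0.5034, -0.3096, 0.3324]
tool_rot: [-179.9, 0.1, 0.0]
force: [1.3, -1.5, 0.2]
finger_gap: 0.0848
finger_force: 0.0
t: 28.55
tcp_pos: [0.5162, -0.1347, 0.362]
tool_rot: [180.0, -0.1, 0.3]
force: [-0.1, -0.9, 0.2]
finger_gap: 0.0849
finger_force: 0.0
[ 0.51620177 -0.13465655  0.36202974] [ 1.79951536e+02 -6.39444257e-02  3.29456160e-01]
wrist lid (array([ 0.5034, -0.3065,  0.0309]), 0.0021)
wrist plate (array([ 0.5018, -0.3122,  0.0644]), 0.0065)
wrist red None
wrist grn None
wrist yel None
top lid None
top plate None
top red (array([0.5931, 0.3076, 0.0211]), 0.0029)
top grn (array([0.5121, 0.3233, 0.0198]), 0.0007)
top yel (array([0.438 , 0.3322, 0.0201]), 0.0029)
```

View pics/top7.png

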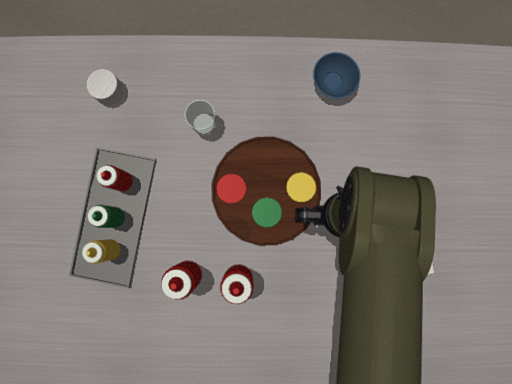

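Red (115,178), green (107,216) and yellow (100,252) stand in the tray and the arm has left the scale. Fetching yellow first; I'll check the jar from above once the view is clear.

```bash
python3 -m pendant '[[[0,0,0,-0.003,-0.014,0,0.085],[0,0,0,-0.0055,-0.034,0,0.085],[0,0,0,-0.0055,-0.034,0,0.085],[0,0,0,-0.0055,-0.034,0,0.085],[0,0,0,-0.0055,-0.034,0,0.085],[0,0,0,-0.0055,-0.034,0,0.085],[0,0,0,-0.0055,-0.034,0,0.085],[0,0,0,-0.0055,-0.034,0,0.085]]]'
python3 -m pendant '[[[0,0,0,-0.0055,-0.034,0,0.085],[0,0,0,-0.0055,-0.034,0,0.085],[0,0,0,-0.0055,-0.034,0,0.085],[0,0,0,-0.0055,-0.034,0,0.085],[0,0,0,-0.0055,-0.034,0,0.085],[0,0,0,-0.0055,-0.034,0,0.085],[0,0,0,-0.0035,-0.0137,0,0.085],[0,0,0,0,0,0,0.085]]]'
python3 -m pendant '[[[0,0,0,0,0,0,0.085],[0,0,0,0,0,0,0.085]]]'
python3 - <<'E'
from h import *
print(ctrl.sense()['tcp_pos'],ctrl.sense()['tool_rot'],ctrl.sense()['qpos'])
s=ctrl.snapshot('top'); save(s,'top8'); M=masks(s); W=world(s)
near=lambda c,r:np.hypot(W[...,0]-c[0],W[...,1]-c[1])<r
print('lid',ellc(s,M['blu']&near((.504,-.309),.06)&(W[...,2]>.07),.080))
s=ctrl.snapshot('wrist'); save(s,'w8')
E
```

```text
t: 29.32
tcp_pos: [0.4737, 0.1151, 0.3612]
tool_rot: [180.0, -0.0, -0.2]
force: [1.4, -0.0, -0.6]
finger_gap: 0.0849
finger_force: 0.0
t: 29.98
tcp_pos: [0.4358, 0.3354, 0.3612]
tool_rot: [-179.8, 0.1, 0.3]
force: [0.0, -0.3, -0.6]
finger_gap: 0.085
finger_force: 0.0
t: 30.15
tcp_pos: [0.4387, 0.3304, 0.3608]
tool_rot: [179.9, 0.0, -0.1]
force: [0.1, -0.7, 0.3]
finger_gap: 0.0848
finger_force: 0.0
[0.43865803 0.33038206 0.36082886] [ 1.79921565e+02  1.73458815e-02 -1.42933925e-01] [  11.00256493   15.16895273  -58.09251411   99.44788056   13.48059048
   72.92240523 -140.35671654]
lid (array([ 0.5022, -0.3092,  0.0299]), 0.0009)
```

View pics/w8.png

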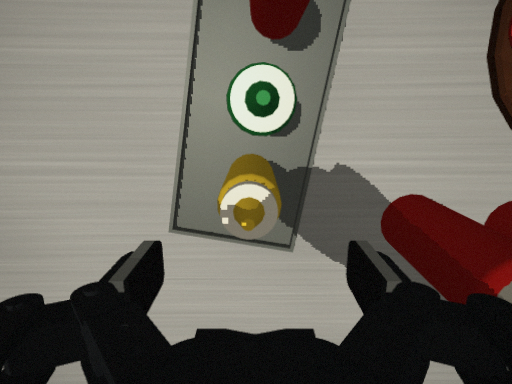

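The jar is within 2 mm of the plate centre. Yellow's nozzle is at (249,212), about 5 mm off the finger centre-line at column 256, so I'll correct and grasp.

```bash
python3 -m pendant '[[[0,0,0,0,-0.0045,0.015,0.085],[0,0,0,0,0,0.03,0.085],[0,0,0,0,0,0.03,0.085],[0,0,0,0,0,0.015,0.085],[0,0,0,0,0,0.007,0.085],[0,0,0,0,0,0,0.085],[0,0,0,0,0,0,0.085]]]'
python3 -m pendant '[[[0,0,0,0,0,0,0.03],[0,0,0,0,0,0,0.03],[0,0,0,0,0,0,0.03],[0,0,0,0,0,0,0.03],[0,0,0,0,0,0,0.03],[0,0,0,0,0,0,0.03]]]'
python3 -m pendant '[[[0,0,0,0,0,-0.005,0.03],[0,0,0,0,0,-0.015,0.03],[0,0,0,0,0,-0.025,0.03],[0,0,0,0,0,-0.025,0.03],[0,0,0,0,0,-0.015,0.03],[0,0,0,0,0,-0.005,0.03],[0,0,0,0,0,0,0.03],[0,0,0,0,0,0,0.03]]]'
```

```text
t: 30.83
tcp_pos: [0.4382, 0.3362, 0.2643]
tool_rot: [-180.0, -0.0, -0.0]
force: [-0.5, 0.6, -0.6]
finger_gap: 0.0852
finger_force: 0.0
t: 31.33
tcp_pos: [0.4385, 0.3364, 0.2657]
tool_rot: [180.0, -0.1, -0.0]
force: [-0.7, -1.5, 5.7]
finger_gap: 0.0462
finger_force: 61.1
t: 32.0
tcp_pos: [0.4377, 0.3359, 0.3533]
tool_rot: [179.9, 0.0, -0.0]
force: [-0.3, 0.5, -4.6]
finger_gap: 0.0457
finger_force: 62.4
```

```bash
python3 -m pendant '[[[0,0,0,0.003,0.008,0,0.03],[0,0,0,0.0055,0.0165,0,0.03],[0,0,0,0.0092,0.027,0,0.03],[0,0,0,0.0092,0.027,0,0.03],[0,0,0,0.0092,0.027,0,0.03],[0,0,0,0.0092,0.027,0,0.03],[0,0,0,0.0092,0.027,0,0.03],[0,0,0,0.0092,0.027,0,0.03]]]'
python3 -m pendant '[[[0,0,0,0.0092,0.027,0,0.03],[0,0,0,0.0092,0.027,0,0.03],[0,0,0,0.0092,0.027,0,0.03],[0,0,0,0.0092,0.027,0,0.03],[0,0,0,0.0092,0.027,0,0.03],[0,0,0,0.0092,0.027,0,0.03],[0,0,0,0.0092,0.027,0,0.03],[0,0,0,0.0092,0.027,0,0.03]]]'
python3 -m pendant '[[[0,0,0,0.005,0.017,0,0.03],[0,0,0,0.004,0.01,0,0.03],[0,0,0,0.0027,0.008,0,0.03],[0,0,0,0,0,0,0.03],[0,0,0,0,0,0,0.03],[0,0,0,0,0,0,0.03],[0,0,0,0,0,0,0.03]]]'
```

```text
t: 32.67
tcp_pos: [0.5015, 0.1474, 0.3528]
tool_rot: [179.9, 0.1, -0.0]
force: [-0.3, 1.0, -3.6]
finger_gap: 0.046
finger_force: 62.4
t: 33.33
tcp_pos: [0.5748, -0.0685, 0.3525]
tool_rot: [-180.0, 0.2, -0.0]
force: [-0.4, -0.0, -3.3]
finger_gap: 0.0459
finger_force: 62.5
t: 33.92
tcp_pos: [0.5867, -0.0992, 0.3544]
tool_rot: [-180.0, -0.0, 0.2]
force: [-0.3, -0.3, -3.0]
finger_gap: 0.0459
finger_force: 62.4
```

```bash
python3 - <<'E'
from h import *
s=ctrl.snapshot('wrist'); M=masks(s); W=world(s); print(ctrl.sense()['tcp_pos'])
near=lambda c,r:np.hypot(W[...,0]-c[0],W[...,1]-c[1])<r
z=ctrl.sense()['tcp_pos'][2]-.2645
print('collar+body top',ellc(s,(M['white'])&near((.587,-.1),.05)&(W[...,2]>.15),z+.126+.004), 'body pts')
m=M['yel']&(W[...,2]>z+.03)&(W[...,2]<z+.1)&near((.587,-.1),.05); p=W[m]
from scipy.optimize import least_squares
f=least_squares(lambda q:np.hypot(*(p[:,:2]-q).T)-.024,[.58,-.1],loss='soft_l1',f_scale=.001);print(len(p),f.x)
E
```

```text
[ 0.58674391 -0.09954608  0.35444734]
collar+body top (array([ 0.5887, -0.0989,  0.0204]), 0.0017) body pts
2141 [ 0.58545115 -0.0998593 ]
```

```bash
python3 -m pendant '[[[0,0,0,0,0.001,0.008,0.03],[0,0,0,0,0,0.02,0.03],[0,0,0,0,0,0.022,0.03],[0,0,0,0,0,0.016,0.03],[0,0,0,0,0,0.008,0.03],[0,0,0,0,0,0.003,0.03],[0,0,0,0,0,0,0.03],[0,0,0,0,0,0,0.03]]]'
python3 -m pendant '[[[0,0,0,0,0,0.0015,0.03],[0,0,0,0,0,0,0.03],[0,0,0,0,0,0,0.03]]]'
python3 -m pendant '[[[0,0,0,0,0,0.0012,0.03],[0,0,0,0,0,0,0.03],[0,0,0,0,0,0,0.03]]]'
```

```text
t: 34.63
tcp_pos: [0.5873, -0.1021, 0.278]
tool_rot: [180.0, -0.1, -0.0]
force: [-0.2, 0.5, -3.3]
finger_gap: 0.0457
finger_force: 62.5
t: 34.88
tcp_pos: [0.5871, -0.1023, 0.2764]
tool_rot: [180.0, -0.1, -0.0]
force: [-0.1, 0.1, -3.7]
finger_gap: 0.0461
finger_force: 62.5
t: 35.13
tcp_pos: [0.5868, -0.1023, 0.2745]
tool_rot: [180.0, 0.0, -0.0]
force: [-0.5, -0.3, -3.7]
finger_gap: 0.0462
finger_force: 62.5
```

```bash
python3 -m pendant '[[[0,0,0,0,-0.0007,0.0015,0.03],[0,0,0,0,0,0,0.03],[0,0,0,0,0,0,0.03]]]'
python3 -m pendant '[[[0,0,0,0,0,0.001,0.03],[0,0,0,0,0,0,0.03],[0,0,0,0,0,0,0.03]]]'
```

```text
t: 35.38
tcp_pos: [0.5868, -0.1015, 0.2728]
tool_rot: [-180.0, 0.0, 0.0]
force: [-0.6, -0.1, -3.2]
finger_gap: 0.0459
finger_force: 62.5
t: 35.63
tcp_pos: [0.5869, -0.1016, 0.2719]
tool_rot: [180.0, 0.0, -0.0]
force: [0.4, 0.7, -3.3]
finger_gap: 0.0458
finger_force: 62.5
```

```bash
python3 -m pendant '[[[0,0,0,0,0,0.0008,0.03],[0,0,0,0,0,0,0.03],[0,0,0,0,0,0,0.03]]]'
python3 -m pendant '[[[0,0,0,0,0,0.0008,0.03],[0,0,0,0,0,0,0.03],[0,0,0,0,0,0,0.03]]]'
```

```text
t: 35.88
tcp_pos: [0.5871, -0.1016, 0.2717]
tool_rot: [180.0, -0.0, -0.0]
force: [-0.3, 1.0, 1.0]
finger_gap: 0.0459
finger_force: 62.8
t: 36.13
tcp_pos: [0.5874, -0.1015, 0.2717]
tool_rot: [180.0, -0.1, -0.0]
force: [-1.2, -0.7, 4.8]
finger_gap: 0.0459
finger_force: 63.3
```

```bash
python3 -m pendant '[[[0,0,0,0,0,0,0.085],[0,0,0,0,0,0,0.085],[0,0,0,0,0,0,0.085],[0,0,0,0,0,0,0.085],[0,0,0,0,0,-0.01,0.085],[0,0,0,0,0,-0.03,0.085],[0,0,0,0,0,-0.03,0.085],[0,0,0,0,0,-0.02,0.085]]]'
python3 -m pendant '[[[0,0,0,-0.004,-0.0145,0,0.085],[0,0,0,-0.0055,-0.033,0,0.085],[0,0,0,-0.0055,-0.033,0,0.085],[0,0,0,-0.0055,-0.033,0,0.085],[0,0,0,-0.0055,-0.033,0,0.085],[0,0,0,-0.0055,-0.033,0,0.085],[0,0,0,-0.0055,-0.033,0,0.085],[0,0,0,-0.0055,-0.033,0,0.085]]]'
python3 -m pendant '[[[0,0,0,-0.0055,-0.033,0,0.085],[0,0,0,-0.0055,-0.033,0,0.085],[0,0,0,-0.0055,-0.033,0,0.085],[0,0,0,-0.0055,-0.033,0,0.085],[0,0,0,-0.0055,-0.033,0,0.085],[0,0,0,-0.004,-0.0145,0,0.085],[0,0,0,0,0,0,0.085],[0,0,0,0,0,0,0.085]]]'
python3 -m pendant '[[[0,0,0,0,0,0,0.085],[0,0,0,0,0,0,0.085]]]'
```

```text
t: 36.8
tcp_pos: [0.5874, -0.1012, 0.3638]
tool_rot: [180.0, -0.2, 0.0]
force: [0.6, -0.1, 0.2]
finger_gap: 0.0851
finger_force: 0.0
t: 37.47
tcp_pos: [0.5434, 0.146, 0.3604]
tool_rot: [180.0, 0.0, 0.0]
force: [0.9, 0.7, 0.1]
finger_gap: 0.0848
finger_force: 0.0
t: 38.13
tcp_pos: [0.5118, 0.3248, 0.3602]
tool_rot: [180.0, 0.0, 0.2]
force: [0.6, -0.5, -0.6]
finger_gap: 0.0853
finger_force: 0.0
t: 38.3
tcp_pos: [0.5137, 0.3219, 0.3601]
tool_rot: [179.9, -0.0, -0.2]
force: [0.8, 0.3, -0.1]
finger_gap: 0.085
finger_force: 0.0
```

```bash
python3 -m pendant '[[[0,0,0,-0.001,-0.001,0.015,0.085],[0,0,0,0,0,0.03,0.085],[0,0,0,0,0,0.03,0.085],[0,0,0,0,0,0.015,0.085],[0,0,0,0,0,0.0065,0.085],[0,0,0,0,0,0,0.085],[0,0,0,0,0,0,0.085]]]'
python3 -m pendant '[[[0,0,0,0,0,0,0.03],[0,0,0,0,0,0,0.03],[0,0,0,0,0,0,0.03],[0,0,0,0,0,0,0.03],[0,0,0,0,0,0,0.03],[0,0,0,0,0,0,0.03]]]'
python3 -m pendant '[[[0,0,0,0,0,-0.005,0.03],[0,0,0,0,0,-0.015,0.03],[0,0,0,0,0,-0.02,0.03],[0,0,0,0,0,-0.015,0.03],[0,0,0,0,0,-0.01,0.03],[0,0,0,0,0,-0.005,0.03],[0,0,0,0,0,0,0.03],[0,0,0,0,0,0,0.03]]]'
```

```text
t: 38.88
tcp_pos: [0.5125, 0.3244, 0.2649]
tool_rot: [-180.0, -0.1, -0.1]
force: [-0.1, 0.0, 0.6]
finger_gap: 0.0849
finger_force: 0.0
t: 39.38
tcp_pos: [0.5125, 0.3251, 0.2655]
tool_rot: [-179.9, -0.1, -0.0]
force: [-0.1, -0.1, 5.9]
finger_gap: 0.0459
finger_force: 61.5
t: 40.05
tcp_pos: [0.5118, 0.3242, 0.3335]
tool_rot: [180.0, 0.0, -0.0]
force: [0.3, -0.6, -2.6]
finger_gap: 0.046
finger_force: 62.1
```

```bash
python3 -m pendant '[[[0,0,0,0,0.007,0,0.03],[0,0,0,0.001,0.015,0,0.03],[0,0,0,0.001,0.023,0,0.03],[0,0,0,0.0012,0.027,0,0.03],[0,0,0,0.0012,0.027,0,0.03],[0,0,0,0.0012,0.027,0,0.03],[0,0,0,0.0012,0.027,0,0.03],[0,0,0,0.0012,0.027,0,0.03]]]'
python3 -m pendant '[[[0,0,0,0.0012,0.027,0,0.03],[0,0,0,0.0012,0.027,0,0.03],[0,0,0,0.0012,0.027,0,0.03],[0,0,0,0.0012,0.027,0,0.03],[0,0,0,0.0012,0.027,0,0.03],[0,0,0,0.001,0.018,0,0.03],[0,0,0,0.001,0.01,0,0.03],[0,0,0,0.0005,0.005,0,0.03]]]'
python3 -m pendant '[[[0,0,0,0,0,0,0.03],[0,0,0,0,0,0,0.03],[0,0,0,0,0,0,0.03],[0,0,0,0,0,0.01,0.03],[0,0,0,0,0,0.02,0.03],[0,0,0,0,0,0.018,0.03],[0,0,0,0,0,0.008,0.03],[0,0,0,0,0,0,0.03]]]'
python3 -m pendant '[[[0,0,0,0,0,0,0.03],[0,0,0,0,0,0,0.03]]]'
```

```text
t: 40.72
tcp_pos: [0.5194, 0.1424, 0.3328]
tool_rot: [180.0, 0.1, -0.0]
force: [0.4, 0.2, -2.3]
finger_gap: 0.0458
finger_force: 62.1
t: 41.38
tcp_pos: [0.528, -0.0257, 0.3331]
tool_rot: [180.0, 0.1, -0.2]
force: [-0.5, -0.1, -2.8]
finger_gap: 0.0457
finger_force: 62.2
t: 42.05
tcp_pos: [0.5272, -0.0228, 0.2754]
tool_rot: [-179.9, 0.3, 0.1]
force: [0.3, 0.4, -2.8]
finger_gap: 0.0465
finger_force: 62.1
t: 42.22
tcp_pos: [0.5289, -0.0231, 0.2787]
tool_rot: [180.0, -0.1, 0.0]
force: [-0.9, 1.5, -2.0]
finger_gap: 0.0462
finger_force: 62.2
```

```bash
python3 -m pendant '[[[0,0,0,0,0.0005,0.003,0.03],[0,0,0,0,0,0.0015,0.03],[0,0,0,0,0,0,0.03],[0,0,0,0,0,0,0.03]]]'
python3 -m pendant '[[[0,0,0,0,0,0.001,0.03],[0,0,0,0,0,0,0.03],[0,0,0,0,0,0,0.03]]]'
```

```text
t: 42.55
tcp_pos: [0.5284, -0.0241, 0.2736]
tool_rot: [180.0, -0.0, -0.0]
force: [0.8, -0.7, -3.3]
finger_gap: 0.0459
finger_force: 62.2
t: 42.8
tcp_pos: [0.5284, -0.0241, 0.2724]
tool_rot: [180.0, 0.0, -0.0]
force: [0.6, 0.3, -2.2]
finger_gap: 0.0459
finger_force: 62.2
```

```bash
python3 -m pendant '[[[0,0,0,0,0,0.001,0.03],[0,0,0,0,0,0,0.03],[0,0,0,0,0,0,0.03]]]'
python3 -m pendant '[[[0,0,0,0,0,0.001,0.03],[0,0,0,0,0,0,0.03],[0,0,0,0,0,0,0.03]]]'
```

```text
t: 43.05
tcp_pos: [0.5285, -0.024, 0.2716]
tool_rot: [180.0, -0.0, -0.0]
force: [-0.3, -0.4, -1.3]
finger_gap: 0.0456
finger_force: 62.3
t: 43.3
tcp_pos: [0.5289, -0.0239, 0.2716]
tool_rot: [180.0, -0.1, -0.0]
force: [-1.8, -0.9, 5.5]
finger_gap: 0.0457
finger_force: 63.0
```

```bash
python3 -m pendant '[[[0,0,0,0,0,0,0.085],[0,0,0,0,0,0,0.085],[0,0,0,0,0,0,0.085],[0,0,0,0,0,0,0.085],[0,0,0,0,0,-0.01,0.085],[0,0,0,0,0,-0.03,0.085],[0,0,0,0,0,-0.03,0.085],[0,0,0,0,0,-0.02,0.085]]]'
python3 -m pendant '[[[0,0,0,0.0033,-0.018,0,0.085],[0,0,0,0.0067,-0.033,0,0.085],[0,0,0,0.0067,-0.033,0,0.085],[0,0,0,0.0067,-0.033,0,0.085],[0,0,0,0.0067,-0.033,0,0.085],[0,0,0,0.0067,-0.033,0,0.085],[0,0,0,0.0067,-0.033,0,0.085],[0,0,0,0.0067,-0.033,0,0.085]]]'
python3 -m pendant '[[[0,0,0,0.0067,-0.033,0,0.085],[0,0,0,0.0067,-0.033,0,0.085],[0,0,0,0.0033,-0.018,0,0.085],[0,0,0,0,0,0,0.085],[0,0,0,0,0,0,0.085],[0,0,0,0,0,0,0.085],[0,0,0,0,0,0,0.085]]]'
python3 - <<'E'
from h import *
s=ctrl.snapshot('wrist'); save(s,'w9'); print(ctrl.sense()['tcp_pos'])
E
```

```text
t: 43.97
tcp_pos: [0.5289, -0.0236, 0.3635]
tool_rot: [180.0, -0.2, 0.0]
force: [0.7, 0.3, 0.6]
finger_gap: 0.0845
finger_force: 0.0
t: 44.63
tcp_pos: [0.5789, 0.2263, 0.3611]
tool_rot: [180.0, -0.0, -0.0]
force: [0.3, -0.1, -0.3]
finger_gap: 0.0852
finger_force: 0.0
t: 45.22
tcp_pos: [0.596, 0.3071, 0.3605]
tool_rot: [179.9, -0.0, -0.2]
force: [-0.1, 0.1, 0.3]
finger_gap: 0.0849
finger_force: 0.0
[0.59599231 0.30702014 0.36056407]
```

View pics/w9.png

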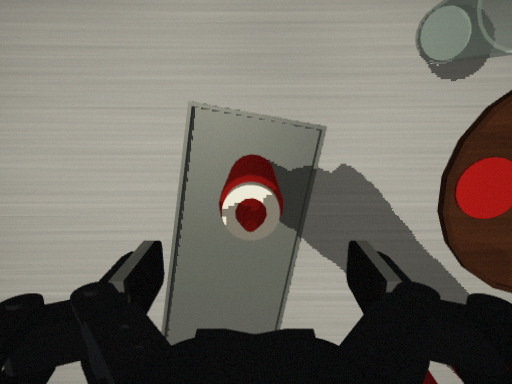

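Red's nozzle is at (251,213), a few mm left of the centre-line, and the red coaster (487,188) is free. Grasping it.

```bash
python3 -m pendant '[[[0,0,0,-0.0005,-0.0015,0.015,0.085],[0,0,0,0,0,0.03,0.085],[0,0,0,0,0,0.03,0.085],[0,0,0,0,0,0.015,0.085],[0,0,0,0,0,0.007,0.085],[0,0,0,0,0,0,0.085],[0,0,0,0,0,0,0.085]]]'
python3 -m pendant '[[[0,0,0,0,0,0,0.03],[0,0,0,0,0,0,0.03],[0,0,0,0,0,0,0.03],[0,0,0,0,0,0,0.03],[0,0,0,0,0,0,0.03],[0,0,0,0,0,0,0.03]]]'
python3 -m pendant '[[[0,0,0,0,0,-0.005,0.03],[0,0,0,0,0,-0.015,0.03],[0,0,0,0,0,-0.02,0.03],[0,0,0,0,0,-0.015,0.03],[0,0,0,0,0,-0.01,0.03],[0,0,0,0,0,-0.005,0.03],[0,0,0,0,0,0,0.03],[0,0,0,0,0,0,0.03]]]'
```

```text
t: 45.85
tcp_pos: [0.5952, 0.3105, 0.264]
tool_rot: [-180.0, -0.0, -0.0]
force: [0.8, 0.1, 0.5]
finger_gap: 0.0853
finger_force: 0.0
t: 46.35
tcp_pos: [0.5953, 0.3107, 0.2652]
tool_rot: [-180.0, -0.1, -0.0]
force: [0.2, -1.2, 5.0]
finger_gap: 0.0463
finger_force: 61.8
t: 47.02
tcp_pos: [0.5948, 0.3103, 0.3331]
tool_rot: [180.0, 0.0, -0.0]
force: [0.0, 0.4, -3.9]
finger_gap: 0.0462
finger_force: 62.2
```

```bash
python3 -m pendant '[[[0,0,0,0,0.007,0,0.03],[0,0,0,-0.001,0.015,0,0.03],[0,0,0,-0.001,0.023,0,0.03],[0,0,0,-0.0015,0.027,0,0.03],[0,0,0,-0.0015,0.027,0,0.03],[0,0,0,-0.0015,0.027,0,0.03],[0,0,0,-0.0015,0.027,0,0.03],[0,0,0,-0.0015,0.027,0,0.03]]]'
python3 -m pendant '[[[0,0,0,-0.0015,0.027,0,0.03],[0,0,0,-0.001,0.023,0,0.03],[0,0,0,-0.0005,0.014,0,0.03],[0,0,0,-0.0003,0.0083,0,0.03],[0,0,0,0,0,0,0.03],[0,0,0,0,0,0,0.03],[0,0,0,0,0,0,0.03]]]'
python3 -m pendant '[[[0,0,0,0,0,0.01,0.03],[0,0,0,0,0,0.02,0.03],[0,0,0,0,0,0.018,0.03],[0,0,0,0,0,0.007,0.03],[0,0,0,0,0,0.002,0.03],[0,0,0,0,0,0,0.03],[0,0,0,0,0,0,0.03]]]'
```

```text
t: 47.68
tcp_pos: [0.5847, 0.1283, 0.3322]
tool_rot: [180.0, 0.1, -0.0]
force: [1.6, 0.1, -3.3]
finger_gap: 0.0455
finger_force: 62.2
t: 48.27
tcp_pos: [0.5817, 0.0598, 0.3333]
tool_rot: [-179.9, 0.0, 0.1]
force: [-0.9, 0.9, -2.8]
finger_gap: 0.0461
finger_force: 62.3
t: 48.85
tcp_pos: [0.5824, 0.0588, 0.2771]
tool_rot: [-180.0, -0.1, 0.0]
force: [0.2, 1.1, -3.2]
finger_gap: 0.0465
finger_force: 62.3
```

```bash
python3 -m pendant '[[[0,0,0,0,0.0007,0.0025,0.03],[0,0,0,0,0,0.001,0.03],[0,0,0,0,0,0,0.03],[0,0,0,0,0,0,0.03]]]'
python3 -m pendant '[[[0,0,0,0,0,0.001,0.03],[0,0,0,0,0,0,0.03],[0,0,0,0,0,0,0.03]]]'
python3 -m pendant '[[[0,0,0,0,0,0.0008,0.03],[0,0,0,0,0,0,0.03],[0,0,0,0,0,0,0.03]]]'
```

```text
t: 49.18
tcp_pos: [0.5821, 0.0574, 0.2732]
tool_rot: [180.0, -0.0, -0.0]
force: [-0.5, -0.1, -3.5]
finger_gap: 0.0458
finger_force: 62.4
t: 49.43
tcp_pos: [0.582, 0.0574, 0.2719]
tool_rot: [180.0, 0.0, -0.0]
force: [-0.7, 0.5, -3.0]
finger_gap: 0.0459
finger_force: 62.4
t: 49.68
tcp_pos: [0.5821, 0.0574, 0.2713]
tool_rot: [180.0, -0.0, -0.0]
force: [-0.0, 0.0, -1.9]
finger_gap: 0.0463
finger_force: 62.5
```

```bash
python3 -m pendant '[[[0,0,0,0,0,0.001,0.03],[0,0,0,0,0,0,0.03],[0,0,0,0,0,0,0.03]]]'
python3 -m pendant '[[[0,0,0,0,0,0,0.085],[0,0,0,0,0,0,0.085],[0,0,0,0,0,0,0.085],[0,0,0,0,0,0,0.085],[0,0,0,0,0,-0.01,0.085],[0,0,0,0,0,-0.03,0.085],[0,0,0,0,0,-0.04,0.085],[0,0,0,0,0,-0.04,0.085]]]'
python3 -m pendant '[[[0,0,0,0,-0.02,-0.02,0.085],[0,0,0,-0.005,-0.035,0,0.085],[0,0,0,-0.005,-0.035,0,0.085],[0,0,0,-0.005,-0.035,0,0.085],[0,0,0,-0.005,-0.035,0,0.085],[0,0,0,-0.005,-0.035,0,0.085],[0,0,0,0,-0.02,0,0.085],[0,0,0,0,0,0,0.085]]]'
python3 -m pendant '[[[0,0,0,0,0,0,0.085],[0,0,0,0,0,0,0.085],[0,0,0,0,0,0,0.085],[0,0,0,0,0,0,0.085]]]'
python3 - <<'E'
from h import *
for n in('top','scene'):
    s=ctrl.snapshot(n); save(s,n+'10'); M=masks(s); W=world(s)
    near=lambda c,r:np.hypot(W[...,0]-c[0],W[...,1]-c[1])<r
    print(n,'lid',ellc(s,M['blu']&near((.504,-.309),.06)&(W[...,2]>.07),.080))
    for k,c in dict(red=(.582,.058),grn=(.5285,-.024),yel=(.587,-.1015)).items():
        print(n,k,ellc(s,(M['white']|M[k])&(W[...,2]>.125)&near(c,.04),.136),c)
E
```

```text
t: 49.93
tcp_pos: [0.5824, 0.0575, 0.2712]
tool_rot: [180.0, -0.1, -0.0]
force: [-1.9, -0.2, 6.3]
finger_gap: 0.0459
finger_force: 63.1
t: 50.6
tcp_pos: [0.5815, 0.0575, 0.3913]
tool_rot: [-180.0, 0.1, 0.0]
force: [0.7, -0.5, -0.4]
finger_gap: 0.0851
finger_force: 0.0
t: 51.27
tcp_pos: [0.5544, 0.2786, 0.4112]
tool_rot: [-179.8, 0.0, 0.5]
force: [0.1, 0.7, -0.0]
finger_gap: 0.0849
finger_force: 0.0
t: 51.6
tcp_pos: [0.5578, 0.2707, 0.4101]
tool_rot: [179.9, -0.0, -0.2]
force: [-0.1, 0.0, 0.1]
finger_gap: 0.0849
finger_force: 0.0
top lid (array([ 0.5022, -0.3092,  0.0298]), 0.0007)
top red (array([0.5802, 0.0548, 0.0204]), 0.0011) (0.582, 0.058)
top grn (array([ 0.528 , -0.0246,  0.02  ]), 0.0006) (0.5285, -0.024)
top yel (array([ 0.5857, -0.1037,  0.0205]), 0.0022) (0.587, -0.1015)
scene lid (array([ 0.5071, -0.3062,  0.0315]), 0.0037)
scene red (array([0.5866, 0.0582, 0.0235]), 0.0063) (0.582, 0.058)
scene grn (array([ 0.5348, -0.021 ,  0.0257]), 0.0086) (0.5285, -0.024)
scene yel (array([ 0.5922, -0.103 ,  0.0244]), 0.0075) (0.587, -0.1015)
```

View pics/top10.png

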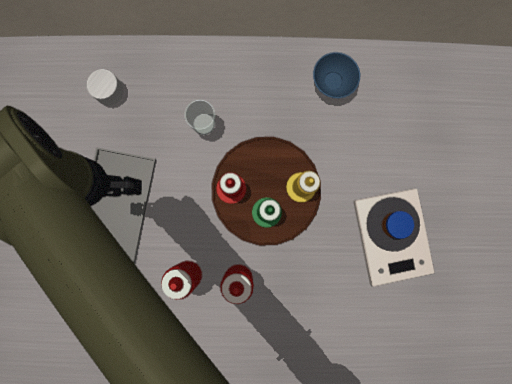

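View pics/scene10.png

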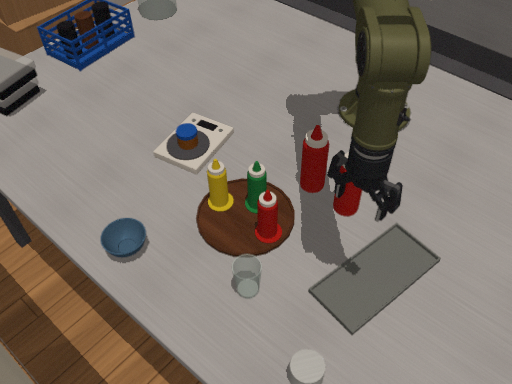

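The bottles stand on their own coasters at (231,186), (269,212) and (303,185) in the top view, each within about 3 mm of centre. The jar is on the plate at (399,225), and the tumbler hasn't moved at (203,117). The gripper touches nothing, so I'm handing in.

```bash
python3 -c "
from cell import ctrl
print(ctrl.close_job())"
```

```text
the job is handed in; nothing more can be done
None
```

The job is handed in at about 52 s: all three bottles went to the side tray first, the jar now sits on the scale plate about 2 mm off centre, each bottle is back upright on its own coaster within about 3 mm of centre, and the glass was left alone; the judge's result was not shown.

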